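# Chuck the small reamer in the juicer drive

## Task

Set up the citrus juicer for limes: take the smaller of the two steel reamers out of the wooden holder, stand it shank down in the chuck on top of the grey drive unit until its flange rests on the chuck, then turn the chuck's dark knurled sleeve clockwise (seen from above) to its stop so that the jaws close on the shank. Leave the larger reamer in the holder.

Things in the scene. Friction and masses are not known exactly. Their poses are not given: they have to be found in the camera images.
- small_reamer: Smaller steel citrus reamer, about 70 g, in either hole of a fixed wooden block (80x170x40 mm, holes 90 mm apart). From below: shank 13 mm diameter, 30 long, tapered foot; flange 38 mm diameter, 3 thick; straight collar 28 mm diameter, 14 tall (grip here); ribbed dome 11 tall. Origin: centre of the flange's underside, at first on the block's top (z = 40 mm); z up; dome tip 28 mm above it.
- large_reamer: The larger steel reamer, in the block's other hole, to be left there. Same shank; flange 54 mm diameter, 3 thick; collar 44 mm diameter, 20 tall; dome 24 tall. Origin: centre of the flange's underside, on the block's top; the dome's tip is 47 mm above it.
- chuck_seat (a point): Centre of the chuck's mouth, on its vertical axis, on top of the fixed steel nose (42 mm diameter) where the flange rests, 101 mm above the freezer top; the seated reamer's origin lies here. Bore 27 mm wide, 37 deep; when open, the three jaws stand back flush with its wall. Below is a fixed round grey housing, 126 mm diameter, 64 tall, with black marks for open and closed.
- chuck_sleeve (a joint): Turn (rad) of the dark knurled ring round the nose: 54 mm diameter, 1 to 35 mm below chuck_seat, same axis. 0 to 0.15 (open) at first, grows clockwise from above. The coupled jaws meet a 13 mm shank at 1.05 and centre it; stop at 1.2. Friction 0.12 N m, more as the jaws bite; once released it may ease back to about 1.03. One grasp from above does the turn, reamer between the fingers.
There are look-alikes about, which are no part of the job. What is shaped like the small_reamer but green or pink is not meant.

How it is judged:
By the outcome, as a careful person would: the job done as asked, in the order asked, and still so for the second after the job is handed in, with the robot touching nothing.
It also fails if it takes over 51 s, if anything falls off the work surface, if the arm or the gripper's body presses on something with over 40 N, if the wrist force passes 120 N, or if a joint passes its speed limit or range.

## Robot

A 7-joint arm with a two-finger parallel gripper is mounted at the origin on a cart in front of the work surface, level with it; the furniture and walls round the work are solid. World frame = base frame: x ahead of the robot, y to its left, z up, the work surface at z = 0. Lengths are in mm, angles in rad, forces in N, time in s.
With the tool pointing down it reaches from about 400 to 875 mm from the base axis. Payload 19.3 kg.
Tool frame: the origin (TCP) lies at the very end of the fingers, on their centre line; the grasp point (between the pads) lies 19 mm behind it (grip_point_offset is the z of the grasp point in the tool frame, in mm); z points along the fingers, y is the line along which they close (so a half turn about z gives the same grasp; the last joint's range is limited). The gripper opens to 85 mm and grips with 20 to 120 N. Pads are 22 mm wide; open, the fingers measure 114 mm over their backs; the gripper's body (76 mm by 85 mm) begins 54 mm behind the grasp point. The pads swing forward as they close: fully open they stand 13 mm farther back than shut.
Start: joints at [-1.189, 0.521, -0.036, 1.599, 0.021, 1.021, -0.113], TCP at [272.882, 562.271, 193.391] pointing down, gripper open.
Joint ranges: [-2.91, 2.91], [-0.3, 2.13], [-1.5, 1.42], [0.17, 2.43], [-1.26, 4.41], [0.16, 1.93], [-2.52, 2.52]. Speed limits (rad/s): [1.89, 1.89, 2.39, 2.39, 3.01, 3.01, 3.01].

## Interface

Orientations are given as a 3x3 rotation matrix whose columns are the frame's x, y, z axes.
In Python, from workcell import movep, movel, goto_joints, open_gripper, clamp, wait, inverse_kinematics, read_state, camera, PlanningError, finish_job, grip_point_offset gives the robot as it stands. Calls block until the motion is done:
- movep(position, orientation): joint-space move of the TCP to a pose.
- movel(position, frame=None, max_speed=150, guard=None): straight line of the TCP; frame=None keeps the orientation; max_speed is the mean speed in mm/s. With guard (N) it stops when the force on the tool has changed by that much, and returns True; else False.
- goto_joints(angles): joint-space move.
- open_gripper() and clamp(): open the fingers fully, or close them until they stop; the grip force is fixed at half the most.
- wait(seconds).
- inverse_kinematics(position, orientation): joint angles nearest the present ones, or None.
- read_state(): the state.
- camera(name): name is "scene" or "top" or "wrist"; returns a dict with "image" (400x640x3 uint8, blue, green, red), "range_z" (400x640 float32, mm along the optical axis (not along the pixel's ray), 0 where there is no reading), "fx", "fy", "cx", "cy" (pixels), "cam_to_world" (4x4, takes a point from camera to world coordinates). Camera axes: x right, y up, looking along -z (the intrinsics and any distortion apply to the point x, -y, -z); pixel columns grow to the right and rows downward; lengths in mm; the calibration is good to about 2 mm. A picture is of the moment at which its call begins.
A pose or a line that the arm cannot do raises PlanningError and nothing moves.
- finish_job(): hands the job in; it is judged then, once.
The state is a dict: "time": time; "qpos": joint angles; "qvel": joint speeds; "joint_efforts": joint torques, N m; "eef_pos": TCP position; "tool_rot": TCP orientation; "ft_force": force on the tool from outside, world axes, zero at the start; "torque": the same for the moment, N m; "finger_gap": finger opening in mm; "gripper_force": force on a finger pad.
Only numpy, scipy, OpenCV 4.12 (cv2) and the standard library are available. Lean on these libraries where they do the work, as an engineer would, in place of code of your own. Each camera call takes 0.05 s, during which the arm holds its last target. There are 200 camera calls.

## Working session

There is one attempt and no reset: what is moved stays moved. The work goes in short steps, each a Python script; the robot and the scene stay as the last script left them, time stands still between calls to the robot, and variables do not carry over. Pictures are saved under pics/ and viewed, at most 10 in all, crops included, and the job is handed in when it is done.

```bash
mkdir -p pics; ls; python3 - <<'E'
from workcell import *
import cv2,numpy as np
for n in("scene","top"):
    c=camera(n); cv2.imwrite(f"pics/{n}0.png",c["image"]); np.savez(f"/tmp/{n}0.npz",**c)
    print(n,c["fx"],c["cx"],c["cy"],np.round(c["cam_to_world"],3).tolist(),[k for k in c])
print(grip_point_offset,read_state()["time"])
E
```

```text
pics
scene 485.54262206595143 320.023462544727 196.4819640861918 [[-0.678, 0.351, -0.646, -175.876], [-0.735, -0.293, 0.612, 762.306], [0.026, 0.889, 0.456, 560.96], [0.0, 0.0, 0.0, 1.0]] ['image', 'range_z', 'fx', 'fy', 'cx', 'cy', 'cam_to_world']
top 390.9987420475912 315.0682142430872 206.75014504596655 [[0.017, 0.992, -0.122, 416.813], [-1.0, 0.014, -0.027, 110.403], [-0.025, 0.122, 0.992, 1007.282], [0.0, 0.0, 0.0, 1.0]] ['image', 'range_z', 'fx', 'fy', 'cx', 'cy', 'cam_to_world']
-18.700000000000003 0.1
```

View pics/scene0.png

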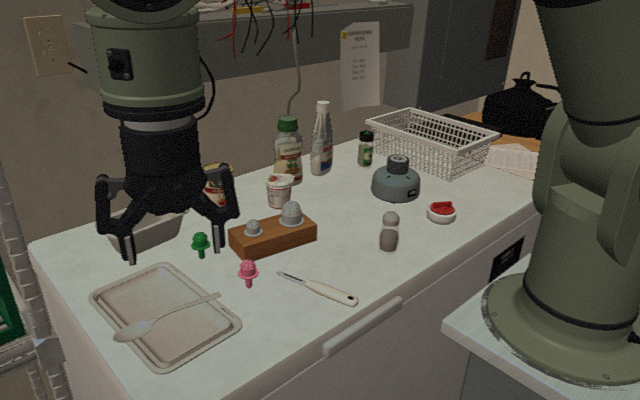

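View pics/top0.png

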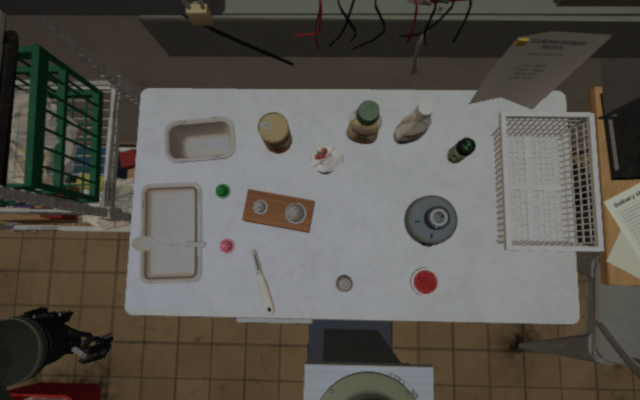

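Top view: the wooden holder is at about (279,211). It holds a small grey reamer at (260,206) and a large one at (296,212). The look-alikes are green (222,191) and pink (227,246), so the grey one at (260,206) fits. The drive unit is at (431,220), with its chuck at (437,217). I'll enlarge both and measure them.

```bash
cat > h.py <<'E'
import numpy as np,cv2
def pts(c):
    z=c["range_z"]; v,u=np.mgrid[:z.shape[0],:z.shape[1]]
    p=np.stack([(u-c["cx"])/c["fx"]*z,-(v-c["cy"])/c["fy"]*z,-z,np.ones_like(z)],-1)
    return (p@np.array(c["cam_to_world"]).T)[...,:3]
def ray(c,u,v,h):
    M=np.array(c["cam_to_world"]); d=M[:3,:3]@np.array([(u-c["cx"])/c["fx"],-(v-c["cy"])/c["fy"],-1])
    return M[:3,3]+d*(h-M[2,3])/d[2]
def down(a):  # tool down, tool x axis at angle a from world x
    x=np.array([np.cos(a),np.sin(a),0]); z=np.array([0,0,-1.]); return np.stack([x,np.cross(z,x),z],1)
E
python3 - <<'E'
from h import *
c=dict(np.load("/tmp/top0.npz")); P=pts(c); im=c["image"]
a=cv2.resize(im[180:240,235:325],None,fx=6,fy=6,interpolation=2)[:, :540]
b=cv2.resize(im[185:255,395:465],None,fx=360/70,fy=360/70,interpolation=2)
cv2.imwrite("pics/crop1.png",cv2.resize(np.hstack([a,b]),(800,320)))
for u,v,h in[(260,206,60),(296,212,70),(431,220,64),(437,217,101),(222,191,20),(227,246,20),(365,112,0),(415,122,0),(461,150,0),(326,158,0),(344,283,0),(424,281,0)]:
    print(u,v,ray(c,u,v,h).round(),P[v,u].round())
hsv=cv2.cvtColor(im,cv2.COLOR_BGR2HSV); m=(abs(P[...,2]-40)<6)&(hsv[...,1]>90)
m[:, :235]=0;m[:,325:]=0; m[:180]=0;m[240:]=0
q=P[m][:,:2].astype(np.float32); print(len(q),cv2.minAreaRect(q))
for lo,hi,uu in[(50,95,(235,278)),(50,95,(278,325)),(90,115,(395,465)),(55,70,(395,465))]:
    s=(P[...,2]>lo)&(P[...,2]<hi); s[:, :uu[0]]=0; s[:,uu[1]:]=0; s[:180]=0;s[260:]=0
    q=P[s]; print(lo,len(q),q.mean(0).round(1),q.min(0).round(),q.max(0).round())
E
```

```text
260 206 [533. 271.  60.] [532. 270.  68.]
296 212 [519. 181.  70.] [517. 180.  86.]
431 220 [ 505. -143.   64.] [ 501. -134.  100.]
437 217 [ 508. -147.  101.] [ 512. -158.   62.]
222 191 [576. 377.  20.] [570. 367.  57.]
227 246 [435. 358.  20.] [435. 349.  56.]
365 112 [797.   9.   0.] [729.  27. 180.]
415 122 [ 771. -124.    0.] [718. -88. 151.]
461 150 [ 696. -242.    0.] [ 667. -206.  104.]
326 158 [671. 111.   0.] [653. 111.  69.]
344 283 [347.  61.   0.] [354.  65.  90.]
424 281 [ 356. -140.    0.] [ 359. -130.   42.]
1468 ((526.281494140625, 229.18988037109375), (168.56790161132812, 77.88617706298828), 80.68978118896484)
50 105 [534.1 271.9  61.8] [521. 259.  51.] [549. 287.  71.]
50 257 [518.6 183.   74.9] [499. 162.  51.] [542. 206.  89.]
90 348 [ 508.8 -151.3   98. ] [ 483. -179.   90.] [ 534. -126.  104.]
55 1170 [ 507.7 -147.9   60.7] [ 455. -206.   55.] [564. -97.  70.]
```

View pics/crop1.png

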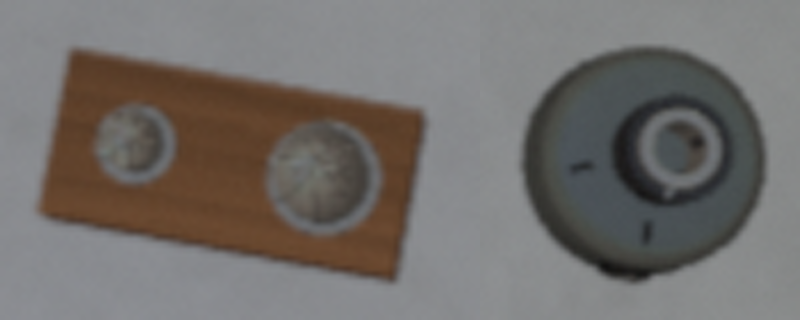

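The crop confirms it: the small reamer (38 mm flange) is the left one in the block, at crop (135,143), or about (260.3,206.8) in the image. The chuck's nose ring is at crop (680,149), or about (438.8,217.6). Next I'll move above the small reamer and use the wrist camera.

```bash
python3 - <<'E'
from workcell import *
from h import *
c=dict(np.load("/tmp/top0.npz"))
s=ray(c,260.3,206.8,43); n=ray(c,438.8,217.6,101); print("small",s.round(1),"nose",n.round(1))
print(read_state()["tool_rot"].__repr__())
for d in(80.7,-99.3):
    q=inverse_kinematics([s[0],s[1],150],down(np.radians(d))); print(d,None if q is None else np.round(q,2))
for d in range(-180,180,30):
    q=inverse_kinematics([n[0],n[1],150],down(np.radians(d))); print(d,None if q is None else np.round(q,2))
d=80.7 
qs={d:inverse_kinematics([s[0],s[1],150],down(np.radians(d))) for d in(80.7,-99.3)}
ok=[k for k in qs if qs[k] is not None]; d=min(ok,key=lambda k:abs(qs[k][6]))
movep([s[0]-0,s[1],150],down(np.radians(d)))
c=camera("wrist"); np.savez("/tmp/w1.npz",**c); cv2.imwrite("pics/w1.png",c["image"])
print(d,read_state()["time"],np.round(c["cam_to_world"],2).tolist(),c["fx"])
E
```

```text
small [533.4 273.   43. ] nose [ 507.  -151.5  101. ]
array([[-8.99656277e-01,  4.36598752e-01, -3.35915963e-04],
       [ 4.36598869e-01,  8.99655805e-01, -9.27514880e-04],
       [-1.02743092e-04, -9.81105113e-04, -9.99999513e-01]])
80.7 [-0.78  0.55  0.3   1.73 -0.2   0.9  -0.56]
-99.3 [-0.29  0.55 -0.4   1.7   0.26  0.94  2.19]
-180 [-0.07  0.45  0.34  1.91 -0.2   0.82  1.94]
-150 [ 0.04  0.43  0.19  1.9  -0.11  0.81  2.38]
-120 [ 1.02  0.75 -1.27  1.86  0.79  1.16  2.08]
-90 [-0.58  0.8   1.23  1.93 -0.87  1.08 -2.11]
-60 [-0.58  0.8   1.23  1.93 -0.87  1.08 -1.59]
-30 [-0.5   0.66  1.02  1.93 -0.69  0.95 -1.24]
0 [-0.39  0.56  0.82  1.92 -0.53  0.88 -0.88]
30 [-0.34  0.53  0.73  1.92 -0.46  0.86 -0.42]
60 [-0.28  0.5   0.64  1.92 -0.4   0.85  0.04]
90 [-0.24  0.49  0.58  1.92 -0.35  0.84  0.52]
120 [-0.2   0.47  0.51  1.92 -0.31  0.83  1.  ]
150 [-0.15  0.46  0.44  1.91 -0.26  0.82  1.48]
80.7 1.6083 [[0.99, 0.15, 0.05, 545.73], [-0.16, 0.94, 0.3, 349.69], [-0.0, -0.3, 0.95, 330.79], [0.0, 0.0, 0.0, 1.0]] 359.7854268643639
```

View pics/w1.png

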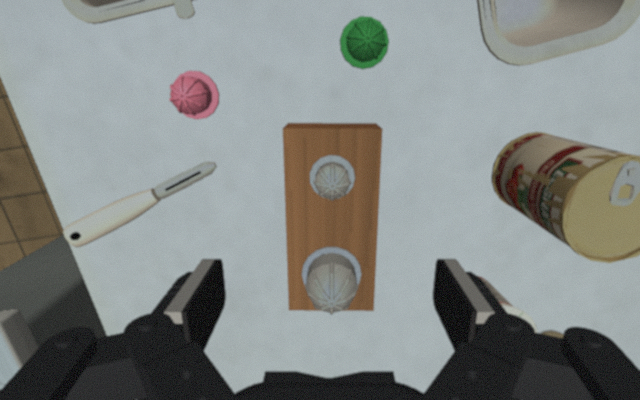

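The wrist view shows the small reamer at about (332,177), the large one at (331,275) and the block between columns 285 and 381. I'll get its position from the flange mask, grasp it and lift.

```bash
python3 - <<'E'
from workcell import *
from h import *
c=dict(np.load("/tmp/w1.npz")); im=c["image"]; hsv=cv2.cvtColor(im,cv2.COLOR_BGR2HSV)
m=((hsv[...,1]<85)*255).astype(np.uint8); r=np.zeros_like(m); r[140:220,295:372]=m[140:220,295:372]
k=max(cv2.findContours(r,0,1)[0],key=cv2.contourArea); e=cv2.fitEllipse(k); print(e)
# flange: horizontal extremes/lower rim
w=ray(c,e[0][0],e[0][1],45); print(w.round(1))
x,y,ww,hh=cv2.boundingRect(k); print(x,y,ww,hh,ray(c,x,y+hh/2,43).round(1),ray(c,x+ww,y+hh/2,43).round(1), ray(c,x+ww/2,y,43).round(1),ray(c,x+ww/2,y+hh,43).round(1))
E
```

```text
((331.7522888183594, 176.57533264160156), (44.6400260925293, 46.021610260009766), 88.86369323730469)
[536.2 275.5  45. ]
309 154 47 47 [517.5 277.1  43. ] [555.8 271.   43. ] [539.7 293.5  43. ] [533.5 253.8  43. ]
```

```bash
python3 - <<'E'
from workcell import *
from h import *
p=[535.3,273.7]; movel([*p,75],down(np.radians(80.7)))
print(movel([*p,44.5],max_speed=60,guard=12)); s=read_state(); print(s["eef_pos"],s["ft_force"])
clamp(); s=read_state(); print(s["finger_gap"],s["gripper_force"],np.round(s["ft_force"],1),s["time"],s["eef_pos"])
print(movel([*p,130],max_speed=120)); s=read_state(); print(s["finger_gap"],s["gripper_force"],np.round(s["ft_force"],1),s["time"])
c=camera("wrist"); np.savez("/tmp/w2.npz",**c); cv2.imwrite("pics/w2.png",c["image"])
c=camera("scene"); a=cv2.resize(c["image"][120:300,180:460],None,fx=2,fy=2); cv2.imwrite("pics/s2.png",a)
E
```

```text
False
[535.36187039 273.64467539  44.45435227] [-0.01711565 -0.23000074 -0.36690915]
-0.1835060128206515 0.0 [ 0.9 -0.3  0.2] 3.6833 [535.29583467 273.72493465  44.51583805]
False
0.4382428057811224 0.0 [ 0.3 -1.  -0.2] 4.55
```

View pics/s2.png

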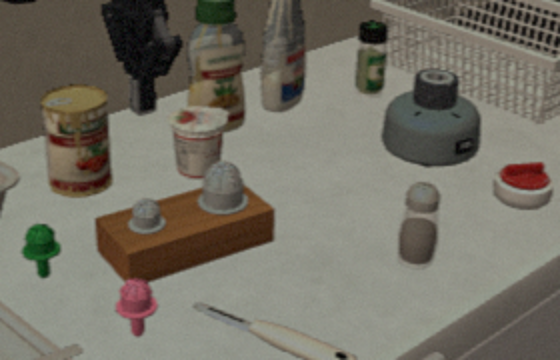

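The fingers closed on nothing, and the reamer is still in its hole at scene crop (147,213). Before retrying I'll check where the fingertips really are against the reported TCP.

```bash
python3 - <<'E'
from workcell import *
from h import *
s=read_state(); print(s["eef_pos"],s["qpos"])
for n in("scene","top"):
    c=dict(np.load(f"/tmp/{n}0.npz")); M=np.linalg.inv(c["cam_to_world"])
    for X in([535.3,273.7,130],[535.3,273.7,160],[535.3,273.7,43],[535,274,68]):
        p=M@np.array([*X,1]); print(n,X,c["cx"]+c["fx"]*p[0]/-p[2],c["cy"]-c["fy"]*p[1]/-p[2])
c=camera("scene");P=pts(c); cv2.imwrite("pics/s3.png",np.hstack([c["image"][:200,150:350]]))
sub=P[100:178,235:275]; m=sub[...,2]>100; print(np.median(sub[m],0) if m.any() else None)
z=c["range_z"]; print(P[150:182:4,252].round())
E
```

```text
[534.89554014 273.46711197 129.15288326] [-0.77254611  0.57701951  0.29360134  1.73784686 -0.20992242  0.85888034
 -0.548204  ]
scene [535.3, 273.7, 130] 251.86085730839955 191.68085265321744
scene [535.3, 273.7, 160] 251.27023624318508 177.84904792249066
scene [535.3, 273.7, 43] 253.48171884057308 229.63994610416103
scene [535, 274, 68] 252.99516922186882 219.1500923379508
top [535.3, 273.7, 130] 253.75267979749793 201.2889142899727
top [535.3, 273.7, 160] 251.29033877424462 199.42896944520282
top [535.3, 273.7, 43] 260.0437629618016 206.04092369442367
top [535, 274, 68] 258.22583755984857 204.88444788764602
[511.75857882 285.12754138 258.23248289]
[[504. 291. 232.]
 [505. 290. 224.]
 [505. 291. 216.]
 [522. 279. 199.]
 [523. 280. 191.]
 [521. 281. 184.]
 [521. 281. 175.]
 [818.  77.  -1.]]
```

View pics/w2.png

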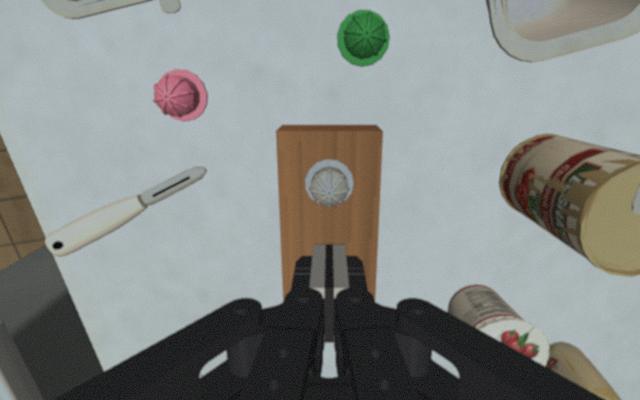

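The fingertips show at about z=172 in the scene depth, while the reported TCP is at z=129. I'll measure that offset properly from both views.

```bash
python3 - <<'E'
from workcell import *
from h import *
s=read_state();T=s["eef_pos"];R=s["tool_rot"]
print("time",s["time"],"gap",s["finger_gap"],T.round(1))
for n in("scene","wrist","top"):
    c=camera(n);P=pts(c);z=c["range_z"]
    L=(P-T)@R   # tool frame
    m=(z>0)&(abs(L[...,0])<40)&(abs(L[...,1])<60)&(L[...,2]>-80)&(P[...,2]>95)
    q=L[m]; print(n,len(q))
    if len(q):
        print(" max z pts",q[np.argsort(-q[:,2])[:200:40]].round(1).tolist())
        t=q[q[:,2]>q[:,2].max()-12]; print(" tip region min/max",t.min(0).round(1),t.max(0).round(1),t.mean(0).round(1))
    if n=="wrist": print(" px",[ (v,P[v,325].round(0).tolist(),z[v,325]) for v in range(235,300,8)],np.round(c["cam_to_world"],2).tolist())
E
```

```text
time 4.7 gap -0.06750348882078218 [535.  273.5 129.2]
scene 240
 max z pts [[3.9, -6.5, -36.2], [3.2, -14.5, -45.5], [3.1, -14.8, -51.8], [8.3, -17.4, -58.1], [6.2, -13.7, -64.4]]
 tip region min/max [-11.9 -15.  -48. ] [ 11.7   4.5 -36.2] [  3.   -8.1 -42.8]
wrist 3474
 max z pts [[9.9, 3.2, -41.0], [10.5, 1.9, -43.4], [10.6, -1.8, -44.4], [6.8, -8.1, -45.1], [10.4, 1.1, -45.9]]
 tip region min/max [  6.  -12.7 -53. ] [ 11.5  14.5 -41. ] [  8.9   0.9 -48.3]
 px [(235, [526.0, 230.0, 40.0], np.float32(293.90363)), (243, [525.0, 224.0, 41.0], np.float32(294.88065)), (251, [536.0, 284.0, 179.0], np.float32(144.63158)), (259, [536.0, 285.0, 186.0], np.float32(137.69077)), (267, [536.0, 284.0, 191.0], np.float32(133.17325)), (275, [536.0, 284.0, 197.0], np.float32(127.78838)), (283, [536.0, 283.0, 201.0], np.float32(123.487045)), (291, [536.0, 282.0, 205.0], np.float32(120.7313)), (299, [536.0, 280.0, 205.0], np.float32(121.27267))] [[0.99, 0.15, 0.05, 548.42], [-0.16, 0.94, 0.3, 348.7], [-0.0, -0.3, 0.95, 309.98], [0.0, 0.0, 0.0, 1.0]]
top 0
```

Both depth views agree that the real fingertips end about 41 mm short of the reported TCP, with no sideways offset. I'll calibrate that with a gentle guarded touch on bare wood between the reamers, where the top is known to be at z=40.

```bash
python3 - <<'E'
from workcell import *
from h import *
p=[528.6,234]; movel([*p,60]); 
movel([*p,14],max_speed=80,guard=8)
s=read_state(); print(s["eef_pos"].round(2),s["ft_force"].round(1))
hit=movel([*p,-12],max_speed=15,guard=5); s=read_state(); print(hit,s["eef_pos"].round(2),s["ft_force"].round(1),s["time"])
c=camera("scene"); cv2.imwrite("pics/s4.png",cv2.resize(c["image"][140:290,180:380],None,fx=3,fy=3))
movel([*p,70])
E
```

```text
[528.75 233.94  14.03] [ 0.6 -0.4 -0.2]
True [528.6  234.     2.17] [-2.5 -0.5 10.4] 7.1917
```

View pics/s4.png

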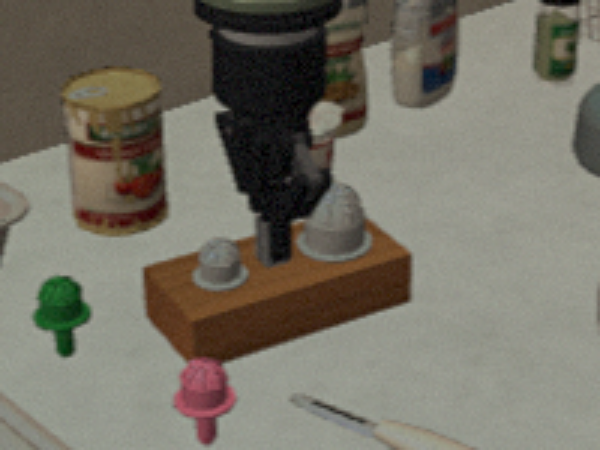

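The fingertips in the picture rest on the wood between the two reamers (crop (275,262)), and contact came at a reported z of 2.2. So the true tip is the reported TCP plus 37.8 mm. I'll apply that and grasp again.

```bash
echo 'OFF=37.8  # real closed fingertip z = reported TCP z + OFF' >> h.py; python3 - <<'E'
from workcell import *
from h import *
p=[535.3,273.7]; open_gripper(); movel([*p,50])
print(movel([*p,44-OFF],max_speed=50,guard=8)); s=read_state(); print(s["eef_pos"].round(1),s["ft_force"].round(1))
clamp(); s=read_state(); print(s["finger_gap"],s["gripper_force"],np.round(s["ft_force"],1),s["time"],s["eef_pos"])
if s["finger_gap"]>22:
    print(movel([*p,75],max_speed=100)); s=read_state(); print(s["finger_gap"],s["gripper_force"],np.round(s["ft_force"],1),s["time"])
c=camera("scene"); cv2.imwrite("pics/s5.png",cv2.resize(c["image"][140:290,180:380],None,fx=3,fy=3))
P=pts(c); np.savez("/tmp/s5.npz",**c)
E
```

```text
False
[535.5 273.8   6.5] [ 0.2 -0.2  0.3]
25.38457749299234 58.4664523601532 [-2.  -1.1  7.7] 10.7 [535.37010232 273.76161169   6.60649048]
False
25.00497703009831 58.97016763687134 [ 0.4  0.5 -1.6] 11.5417
```

View pics/s5.png

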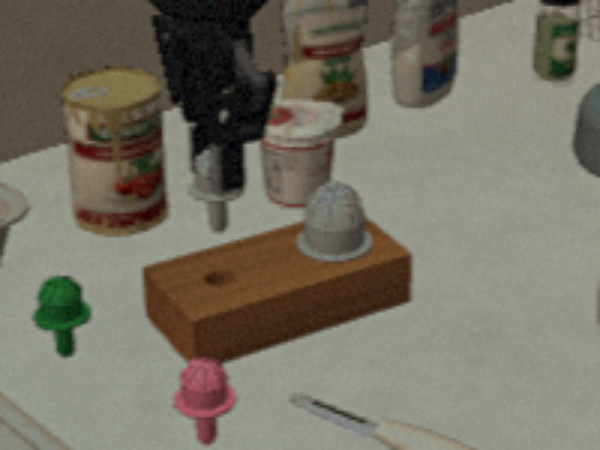

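The small reamer is held upright at crop (217,185), its hole is empty and the large reamer is still in place. The flange underside is at reported z + 33.4. I'll carry it over the chuck and check the alignment there.

```bash
python3 - <<'E'
from workcell import *
from h import *
movel([535.3,273.7,140],max_speed=150)
n=[508,-151]; movep([*n,125],down(np.radians(80.7)))
s=read_state(); print(s["eef_pos"].round(1),s["finger_gap"],s["time"],s["qpos"].round(2))
c=camera("wrist"); np.savez("/tmp/w6.npz",**c)
d=camera("scene"); np.savez("/tmp/s6.npz",**d)
a=cv2.resize(c["image"][100:300,220:440],(550,500)); b=cv2.resize(d["image"][90:220,350:440],(250,361)); b=cv2.copyMakeBorder(b,0,139,0,0,cv2.BORDER_CONSTANT)
cv2.imwrite("pics/w6.png",np.hstack([a,b]))
E
```

```text
[ 508.5 -149.8  124.9] 25.31005739580774 13.7417 [-0.09  0.49  0.35  1.93 -0.24  0.76  0.24]
```

View pics/w6.png

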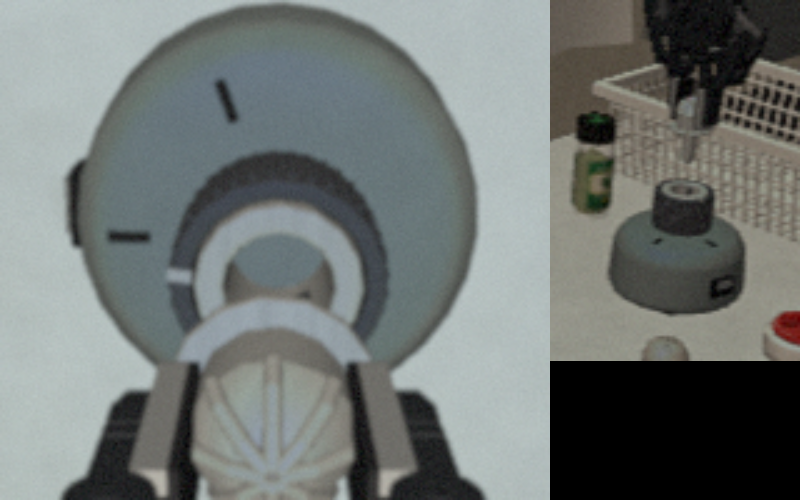

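```bash
python3 - <<'E'
from h import *
c=dict(np.load("/tmp/w6.npz"))
print(ray(c,331.6,212.4,101).round(1), [ray(c,220+x/2.5,212.4,101).round(1).tolist() for x in(195,363)],ray(c,331.6,180,101).round(1))
r=c["image"]; g=cv2.cvtColor(r,cv2.COLOR_BGR2GRAY)
# housing circle (top edge region, z~64) as a cross-check
print(ray(c,220+279/2.5,100+2/2.5,60).round(1), [ray(c,220+x/2.5,100+195/2.5,60).round(1).tolist() for x in(82,477)])
E
```

```text
[ 511.2 -150.2  101. ] [[491.1, -146.9, 101.0], [531.3, -153.4, 101.0]] [ 514.4 -130.1  101. ]
[521.5 -87.6  60. ] [[458.3, -130.8, 60.0], [568.3, -148.7, 60.0]]
```

The wrist view puts the chuck at about (510–511,−150.5), so I'll use (510.2,−150.7). Next: a guarded lowering to seat the reamer, then release.

```bash
python3 - <<'E'
from workcell import *
from h import *
n=[510.2,-150.7]; movel([*n,110],down(np.radians(80.7)),max_speed=60)
print(movel([*n,74],max_speed=70,guard=8)); s=read_state(); print(s["eef_pos"].round(1),s["ft_force"].round(1))
print(movel([*n,63],max_speed=15,guard=5)); s=read_state(); print(s["eef_pos"].round(2),s["ft_force"].round(1),s["time"],s["finger_gap"])
c=camera("scene"); d=camera("wrist"); np.savez("/tmp/s7.npz",**c); np.savez("/tmp/w7.npz",**d)
a=cv2.resize(d["image"][100:300,220:440],(550,500)); b=cv2.resize(c["image"][90:220,350:440],(250,361)); b=cv2.copyMakeBorder(b,0,139,0,0,cv2.BORDER_CONSTANT)
cv2.imwrite("pics/w7.png",np.hstack([a,b]))
E
```

```text
False
[ 510.2 -150.8   74. ] [-0.6 -0.3 -0.8]
True
[ 510.33 -150.66   67.59] [-0.6  1.   7.9] 15.4083 25.128344594400694
```

Contact came at z=67.59 against a predicted 67.6, so the flange is on the chuck. I'll release and take the sleeve.

```bash
python3 - <<'E'
from workcell import *
from h import *
n=[510.2,-150.7]; open_gripper()
print(movel([*n,34.5],max_speed=50,guard=8)); s=read_state(); print(s["eef_pos"].round(1),s["ft_force"].round(1),s["finger_gap"])
if s["eef_pos"][2]<40:
    clamp(); s=read_state(); print(s["finger_gap"],s["gripper_force"],s["ft_force"].round(1),s["torque"].round(2),s["time"],s["qpos"].round(3))
E
```

```text
False
[ 510.3 -150.8   34.6] [ 0.1 -0.4 -0.4] 85.5066291110944
51.9383803501492 59.62885905057192 [-6.8  2.3 17.5] [0.46 1.52 0.01] 17.3667 [-0.028  0.631  0.282  1.977 -0.307  0.575  0.299]
```

```bash
python3 - <<'E'
from workcell import *
from h import *
q=read_state()["qpos"].copy(); q0=q[6]
for d in(.4,.8,1.05,1.15,1.22,1.28):
    q[6]=q0-d; goto_joints(q); s=read_state()
    print(d,(q0-s["qpos"][6]).round(3),s["torque"].round(2),s["ft_force"].round(1),round(s["finger_gap"],1),s["eef_pos"].round(1),s["time"])
    if abs(s["torque"][2])>1.5: break
c=camera("wrist"); np.savez("/tmp/w8.npz",**c)
E
```

```text
0.4 0.396 [ 0.03  0.21 -0.15] [-1.3  0.1  2.5] 51.8 [ 510.  -150.6   35.3] 17.85
0.8 0.794 [-0.04 -0.04 -0.1 ] [-0.3 -0.7  3.1] 52.1 [ 510.1 -150.7   35.3] 18.3333
1.05 1.043 [-0.32 -0.16  0.16] [ 0.9 -1.9  4.6] 52.3 [ 510.1 -150.8   35.3] 18.6917
1.15 1.144 [-0.6  -0.18  0.42] [ 1.5 -2.9  4.9] 51.8 [ 510.1 -150.8   35.3] 18.9417
1.22 1.215 [-0.78 -0.54  0.54] [ 3.2 -4.   5.1] 51.5 [ 510.3 -150.8   35.3] 19.1917
1.28 1.275 [-0.92 -0.6   1.23] [ 2.4 -4.6  5.2] 51.7 [ 510.3 -150.8   35.3] 19.4417
```

The torque jump at 1.28 suggests the stop. One small further turn will confirm it, then I'll release, lift and check the sleeve's white mark.

```bash
python3 - <<'E'
from workcell import *
from h import *
q=read_state()["qpos"].copy(); q[6]-=.05; goto_joints(q); s=read_state(); print(s["torque"].round(2),round(s["finger_gap"],1))
open_gripper(); s=read_state(); p=s["eef_pos"]
movel([p[0],p[1],125],max_speed=100); s=read_state(); print(s["ft_force"].round(1),s["time"])
q=s["qpos"].copy(); q[6]+=1.33; goto_joints(q); s=read_state(); print(s["eef_pos"].round(1),s["time"])
d=camera("wrist"); c=camera("scene"); np.savez("/tmp/w9.npz",**d)
a=cv2.resize(d["image"][100:300,220:440],(550,500)); b=cv2.resize(c["image"][120:270,270:440],(250,221)); e=cv2.resize(c["image"][130:220,355:435],(250,279))
cv2.imwrite("pics/w9.png",np.hstack([a,np.vstack([b,e])]))
E
```

```text
[-0.38 -2.02  0.6 ] 51.2
[0.3 0.6 0.9] 21.2333
[ 509.6 -150.6  124.3] 22.4917
```

View pics/w9.png

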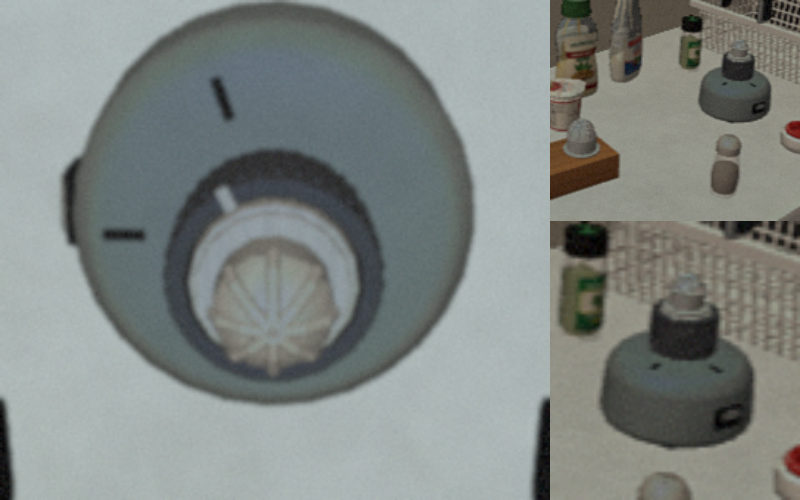

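The reamer sits upright and centred in the chuck, and the white sleeve mark moved from crop (178,276) to (225,198), towards the closed mark at (222,98). I'll work out the angles.

```bash
python3 - <<'E'
from h import *
f=lambda f,x,y,h:ray(dict(np.load(f)),220+x/2.5,100+y/2.5,h)[:2]
ang=lambda v:np.arctan2(v[1],v[0])
w6,w9="/tmp/w6.npz","/tmp/w9.npz"
c6=f(w6,279,281,101);
c9=f(w9,273.5,281,101);print(c6,c9)
print("sleeve turn",ang(f(w6,178,276,100)-c6)-ang(f(w9,225,198,100)-c9))
print("mark rotation line",ang(f(w9,217,186,100)-f(w9,233,211,100)), ang(f(w6,168,276,100)-f(w6,190,277,100)))
o=f(w9,105,235,64)-f(w9,144,236,64); k=f(w9,213,79,64)-f(w9,230,119,64)
print("open-closed marks by slope",ang(o)-ang(k)," by centre",[ang(f(w9,124,235.5,64)-c9)-ang(f(w9,222,98,64)-c9)])
print("sleeve vs open mark",ang(f(w9,124,235.5,64)-c9)-ang(f(w9,225,198,100)-c9), "before",ang(f(w6,129,237,64)-c6)-ang(f(w6,178,276,100)-c6))
E
```

```text
[ 511.16048968 -150.15526807] [ 510.98079868 -150.51856688]
sleeve turn 1.0208373964963573
mark rotation line 1.9546302770594117 2.931954354958669
open-closed marks by slope 1.1568838090638072  by centre [np.float64(1.2303923008574786)]
sleeve vs open mark 1.064795914100927 before 0.05045285283660217
```

The sleeve reads about 1.06, which matches easing back from the stop. The fingers may have slipped near the end though, and there's time to spare, so a short second turn will confirm the stop.

```bash
python3 - <<'E'
from workcell import *
from h import *
n=[510.2,-150.7]; movel([*n,100],down(np.radians(80.7)),max_speed=100)
print(movel([*n,34.5],max_speed=60,guard=8)); clamp(); s=read_state(); print(s["finger_gap"],s["torque"].round(2))
q=s["qpos"].copy(); q0=q[6]
for d in(.06,.1,.14,.18,.22,.26):
    q[6]=q0-d; goto_joints(q); s=read_state(); print(d,s["torque"].round(2),round(s["finger_gap"],1))
    if abs(s["torque"][2])>1.1: break
open_gripper(); movel([*n,125],max_speed=100)
q=read_state()["qpos"].copy(); q[6]=q0; goto_joints(q); wait(.3); s=read_state(); print(s["time"],s["ft_force"].round(1),s["eef_pos"].round(1))
c=camera("wrist"); hsv=cv2.cvtColor(c["image"],cv2.COLOR_BGR2HSV); P=pts(c)
# white mark on sleeve: bright pixels 22.5..26.5 mm from axis at z~100
u,v=np.meshgrid(np.arange(640),np.arange(400)); 
W=np.array([[ray(c,a,b,100)[:2] for a in range(280,380)] for b in range(150,260)])-[511,-150.4]
r=np.hypot(*np.moveaxis(W,-1,0)); g=c["image"][150:260,280:380].min(2)
m=(r>23)&(r<26.5)&(g>120); A=np.arctan2(W[...,1],W[...,0])[m]; 
o=np.load("/tmp/w9.npz")["image"][150:260,280:380].min(2); 
print(len(A),np.median(A))
c0=dict(np.load("/tmp/w9.npz")); p=ray(c0,310,179.2,100)[:2]-[511,-150.4]; print("earlier",np.arctan2(p[1],p[0]))
top=P[...,2][150:280,280:380]; print("dome z",np.percentile(top,99.5))
E
```

```text
False
52.91815724233077 [0.53 1.69 0.23]
0.06 [0.16 0.64 0.15] 52.1
0.1 [0.11 0.67 0.3 ] 52.0
0.14 [0.17 0.69 0.49] 52.3
0.18 [0.68 0.36 1.49] 52.2
27.7917 [-0.  -0.6 -0.1] [ 509.9 -150.6  124.5]
22 1.9132489013251759
earlier 1.9244179618565607
dome z 131.1752060353742
```

The second turn met the hard stop after about 0.15 rad (1.5 N m), and the sleeve eased back to the same place. The dome tip measures about 131 mm against a nominal 129 mm, so the reamer is seated, and the gripper is clear.

```bash
python3 -c "
from workcell import *
print(finish_job())"
```

```text
the job is handed in; nothing more can be done
None
```

The job is handed in at about 28 s: the small reamer is seated in the chuck with the jaws closed on it, the sleeve was turned clockwise to its stop (it eased back to about 1.06 rad on release), and the large reamer is still in the holder.

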